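Pin the tape reel: push the linch pin home and snap its ring over the end

TASK

Lock the roll of tape on its reel stand with the linch pin that lies on the table: push the pin through the hole across the spindle head until its shoulder is fully home against the head, its round nose wedging down the sprung brake collar on the way, then swing the sprung ring over the head and press it down past the pin's end until it snaps underneath and stays. The head is screwed up or down to suit the roll, so find the hole's height by touch or by eye; work gently, neither jamming the pin nor forcing the ring (30 N at most), then let go, and leave the other things on the table where they are.

Things in the scene. Friction and masses are not known exactly. Their poses are not given: they have to be found in the camera images.
- stand: Reel stand with a roll of tape, fixed to the table. Origin: centre of the underside of its green base (124 mm across, 13 mm high), on the upright spindle axis; z up; the hole in the spindle head runs along x, and its widened mouth faces -x, to the robot. Roll 104 mm across, top at 39 mm; cover disc on it up to 45 mm, 92 mm across; tear-off blade beside the roll at y = 54 to 79, up to 41 mm high.
- spindle_foot (a point): Point on the spindle axis on top of the cover disc, 45 mm above the table. Above it the head: 22 mm square, turns stiffly +-6 deg, hole 11.5 mm across (mouth 1 mm wider all round). Hole axis anywhere 68 to 84 mm above the table, not measured; flat black top 17 mm above the hole axis. Sprung collar round the head, 39 mm across, rim 3 mm below the hole axis; 5 to 12 N of push wedges it down.
- pin: Linch pin, 100 to 140 g with ring, lying on the table. Origin: on the shank's axis at the shoulder; x along the shank to its hemispherical nose, z up. Shank 10 mm thick, nose ends at x = 46. Shoulder block x = -12 to 0, 22 mm wide (y), z = -3.5 to 9. Red grip plate behind it: x = -46 to -12, 10 mm thick (y), z = -5 to 21. The axis lies 5 mm above the table, the ring stands up above the shank.
- pin_grip (a point): Middle of the red grip plate of the pin, at x = -29, z = 8 in the pin's frame; grip across its 10 mm thickness.
- pin_mid (a point): Point on the shank's axis 11 mm from the shoulder towards the nose. With the pin home it lies on the spindle axis.
- ring (a joint): Sprung wire ring, 50 mm wide, hinged across the pin (along y) at x = -7, bow 52 mm from the hinge. 0: stands open, sloping 52 deg up from the shank towards the nose. Grows as it swings down over the nose; 0.9: in line with the shank. About 6 N on the tab carries the bow past the nose; snapped under it, it rests at 0.95 to 1.02 (stop at 1.08). Let go before that, it springs back to 0.
- tab (a point): Middle of the upper face of the red tab at the ring's bow, 20 x 20 x 3 mm, its middle 62.5 mm from the ring's hinge; press here. It starts at the bow wire (3.6 mm thick); with the ring down the tab lies just beyond the pin's nose.
- water_glass: Glass tumbler, 72 mm across, 98 mm high, standing at the back; origin under its centre. Leave alone.
- blue_tube: Crushed blue paint tube, 54 x 121 x 38 mm, lying at the back; origin under its middle. Leave alone.
- yellow_tube: Crushed yellow paint tube with black cap, 53 x 146 x 38 mm, lying in front of the stand; origin under its middle. Leave alone.
- ink_bottle: Square dark red ink bottle, 34 x 34 x 57 mm, at the back left; origin under its centre. Leave alone.
- paint_tin: Flat black watercolour tin, 63 x 128 x 20 mm, left of the pin; origin under its centre. Leave alone.
- eraser: White eraser in a blue sleeve, 22 x 52 x 12 mm, lying behind the work; origin under its middle. Leave alone.

How it is judged (in metres and radians):
On the way:
1. the pin is home in the spindle with its ring still open (x of pin_mid in the frame of stand between -0.003 and 0.003 m and y of pin_mid in the frame of stand between -0.003 and 0.003 m and z of pin_mid in the frame of stand between 0.064 and 0.0875 m and value of joint ring below 0.5 rad), for 0.2 s.
At the end, for the whole second after the job is handed in: The pin is through the hole and home: pin_mid within 3 mm of the spindle axis along and across the hole and at the hole's height (64 to 87.5 mm above the table), the ring snapped under the pin's end (joint above 0.935), and the pin at rest (x of pin_mid in the frame of stand between -0.003 and 0.003 m and y of pin_mid in the frame of stand between -0.003 and 0.003 m and z of pin_mid in the frame of stand between 0.064 and 0.0875 m and value of joint ring above 0.935 rad and linear speed of pin below 0.01 m/s); the robot touches nothing.
It fails at once if the pin or its ring is forced against the stand with more than 30 N (contact force between pin and stand above 30 N).
It fails at once if another thing on the table is moved by more than 20 mm (distance of any of water_glass, blue_tube, yellow_tube, ink_bottle, paint_tin, eraser from where it was at the start of the episode above 0.02 m).
It also fails if it takes over 67 s, if anything falls off the work surface, if the arm or the gripper's body presses on something with over 40 N, if the wrist force passes 120 N, or if a joint passes its speed limit or range.

ROBOT

A 6-joint arm with a two-finger parallel gripper is mounted at the origin on the work surface; the furniture and walls round the work are solid. World frame = base frame: x ahead of the robot, y to its left, z up, the work surface at z = 0. Lengths are in m, angles in degrees, forces in N, time in s.
With the tool pointing down it reaches from about 0.4 to 0.825 m from the base axis. Payload 7 kg.
Tool frame: the origin (TCP) lies on the centre line of the jaws, within the pads' length; the fingertips stand 14 mm ahead of it and the grasp point (between the pads) lies 5 mm behind it; z points along the fingers, y is the line along which they close (so a half turn about z gives the same grasp; the last joint's range is limited). The gripper opens to 88 mm and grips with 3 to 60 N. Pads are 19 mm wide; open, the fingers measure 130 mm over their backs; the gripper's body (78 mm by 193 mm) begins 47 mm behind the grasp point.
Start: joints at [-49.441, 20.546, 0.682, 0, -70.136, -16.507], TCP at [0.275, -0.616, 0.241] pointing down, gripper open.
Joint ranges: [-176.03, 176.03], [-82.01, 121.73], [-58.28, 71.71], [-173.87, 95.51], [-174.79, -0.11], [-173.66, 173.66]. Speed limits (degrees/s): [136.94, 136.94, 172.46, 180, 180, 180].

INTERFACE

Orientations are given as [roll, pitch, yaw] about the fixed x, y, z axes, in that order (R = Rz(yaw) Ry(pitch) Rx(roll)).
In Python, from plant import r gives the robot as it stands.
- The arm moves only by the tool send_rows, never from a script. Its argument "steps" is a list of rows, each an object with "dp": the shift along the tool's x, y, z in mm, a list of three; "roll": the turn about the tool's z in rad; "jaw": the opening in per cent of the stroke, from 0 (shut) to 100 (fully open). In form: [{"dp": [tx, ty, tz], "roll": roll, "jaw": jaw}, ...]. A call has 1 to 5 rows; each row is the pose to reach, as a shift and turn from the pose commanded when the call began, along the tool's axes at that moment; what a row does not reach only later rows make up. A row lasts 1/8 s, in which the tool goes at most 62.5 mm and 10.7 degrees, less where a joint would pass 70% of its speed; a pose out of reach is approached as far as the arm can. A call with a gripper value outside its range is refused whole. The fingers move at their own pace and stop on an object; "newtons" is the grip in N (left out, the last holds). Time passes only in rows, so rows that repeat a pose let the fingers close. It gives the time, the measured TCP pose, the force, the opening and the grip force at its end, in the units of the state.
- r.get_state(): the state, without advancing time (a new reading comes with each control period).
- r.capture(name): name is "scene" or "top" or "wrist"; returns a dict with "image" (384x512x3 uint8, blue, green, red), "K" (3x3 intrinsics, pixels), "dist" ([k1, k2, p1, p2, k3] as OpenCV has them; the pictures are not rectified), "rvec" (rotation vector, rad) and "tvec" (3), from world to camera coordinates, as OpenCV has them. Camera axes: x right, y down, z forward; pixel columns grow to the right and rows downward; lengths in m; the calibration is good to about 2 mm. A picture is of the moment at which its call begins. There is no depth.
- r.close_job(): hands the job in; it is judged then, once.
The state is a dict: "time_s": time; "joints": joint angles; "qd": joint speeds; "joint_torque": joint torques, N m; "tcp_pos": TCP position; "eef_rot": TCP orientation; "contact_force": force on the tool from outside, world axes, zero at the start; "moment": the same for the moment, N m; "gripper_width": finger opening in m; "gripper_force": force on a finger pad.
Only numpy, scipy, OpenCV 4.12 (cv2) and the standard library are available. Lean on these libraries where they do the work, as an engineer would, in place of code of your own. Each camera call takes 0.05 s, during which the arm holds its last target. There are 200 camera calls.

## Working session

There is one attempt and no reset: what is moved stays moved. The work goes in short steps, Python scripts to look and compute and a tool call to move; the robot and the scene stay as the last step left them, time stands still between calls to the robot, and variables do not carry over. Pictures are saved under pics/ and viewed, at most 13 in all, crops included, and the job is handed in when it is done.

Besides the shell and the picture viewer there is one more tool, called by a JSON object that holds its "api" and its "payload", one argument or row to a line. send_rows: Moves the arm, as the interface text tells. Its arguments: {"type":"object","properties":{"steps":{"type":"array","items":{"type":"object","properties":{"dp":{"type":"array","items":{"type":"number"}},"roll":{"type":"number"},"jaw":{"type":"number"}}}},"newtons":{"type":"number"}},"required":["steps"]}

```bash
mkdir -p pics
cat > h.py <<'E'
import numpy as np,cv2
from plant import r
def cap(n,f=None):
    c=r.capture(n)
    if f: cv2.imwrite('pics/'+f,c['image'])
    return c
def ray(c,uv):
    p=cv2.undistortPoints(np.array([[uv]],float),np.array(c['K']),np.array(c['dist']))[0,0]
    R=cv2.Rodrigues(np.array(c['rvec'],float))[0]
    o=-R.T@np.array(c['tvec'],float).ravel(); d=R.T@np.array([p[0],p[1],1.]); return o,d
def atz(c,uv,z):
    o,d=ray(c,uv); return o+d*(z-o[2])/d[2]
def tri(c1,u1,c2,u2):
    o1,d1=ray(c1,u1);o2,d2=ray(c2,u2)
    s=np.linalg.lstsq(np.c_[d1,-d2],o2-o1,rcond=None)[0]
    a=o1+d1*s[0];b=o2+d2*s[1];return (a+b)/2,np.linalg.norm(a-b)
def proj(c,P):
    return cv2.projectPoints(np.array(P,float).reshape(-1,3),np.array(c['rvec'],float),np.array(c['tvec'],float),np.array(c['K']),np.array(c['dist']))[0].reshape(-1,2)
E
python3 - <<'E'
from h import *
import pickle
a=cap('top','a_top.png');b=cap('scene','a_scene.png')
pickle.dump((a,b),open('a.pkl','wb'))
s=r.get_state();print(s)
for c in(a,b):print(ray(c,(256,192)))
E
```

```text
{'time_s': 0.1, 'joints': array([-4.94414136e+01,  2.05868716e+01,  6.39313571e-01, -1.69967448e-02,
       -7.01362061e+01, -1.65060490e+01]), 'qd': array([ 0.05987279, -0.07440466,  0.03264771,  0.0732791 , -0.00652639,
       -0.02461482]), 'joint_torque': array([-1.34716884e-03, -5.84165025e+01,  2.93749791e+01,  7.01562658e+00,
        1.02067858e-02, -7.19893751e-05]), 'tcp_pos': array([ 0.27490735, -0.61602799,  0.23972609]), 'eef_rot': array([ 1.79915148e+02, -8.48038291e-03, -1.55953243e+02]), 'contact_force': array([ 0.14112423,  0.41580276, -0.40295211]), 'moment': array([-0.03009617,  0.00558608, -0.04187893]), 'gripper_force': 0.0, 'gripper_width': 0.08763396148267544}
(array([ 0.31445744, -0.05315833,  1.10979874]), array([ 0.16933638, -0.04709077, -0.98460785]))
(array([0.13191435, 0.40307266, 0.69518958]), array([ 0.46003744, -0.52577155, -0.71563381]))
```

View pics/a_top.png

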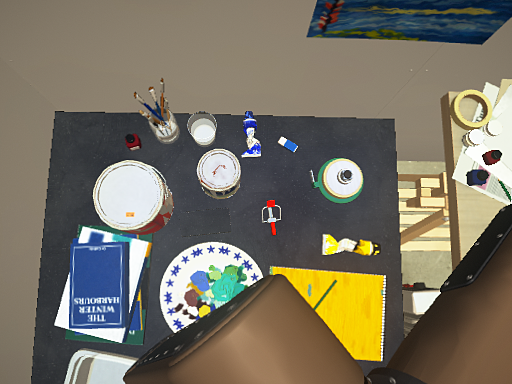

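View pics/a_scene.png

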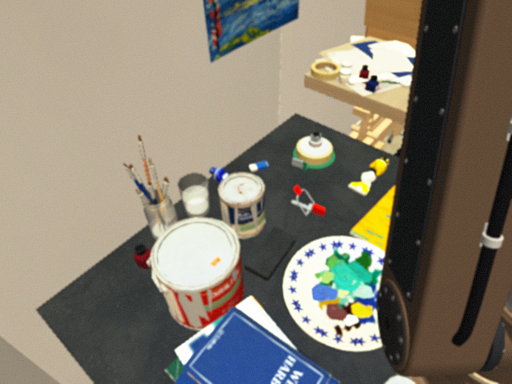

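The top view shows the stand at about (341,179), its head near (345,176), and the pin at about (272,218) with its nose pointing away from the robot. In the scene view the pin is at (308,203) and the head at (315,138). I'll take one enlarged crop for precision.

Run:
```python
from h import *
import pickle
a,b=pickle.load(open('a.pkl','rb'))
A=cv2.resize(a['image'][150:250,250:375],None,fx=6,fy=6,interpolation=cv2.INTER_CUBIC)[:600,:750]
cv2.imwrite('pics/b.png',A)
B=cv2.resize(b['image'][120:220,270:350],None,fx=6,fy=6,interpolation=cv2.INTER_CUBIC)
cv2.imwrite('pics/c.png',B)
for n,uv,z in [('base',(341,180),.01),('grip',(274,230),.02),('tab',(271,203),.05),('ringmid',(272,215),.02)]:print(n,atz(a,uv,z))
```

```text
base [ 0.54005758 -0.32994973  0.01      ]
grip [ 0.40473466 -0.15216598  0.02      ]
tab [ 0.46956783 -0.14166387  0.05      ]
ringmid [ 0.44300487 -0.14688559  0.02      ]
```

View pics/b.png

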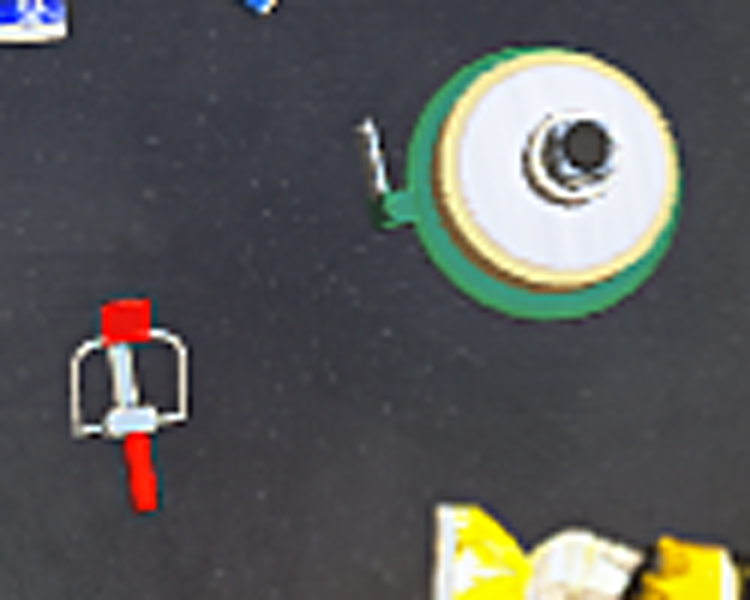

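View pics/c.png

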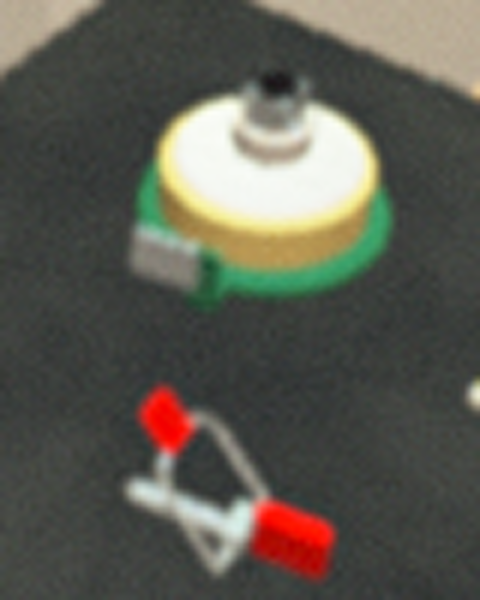

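The crops show the cover disc centred near crop-b (556,169), the head's black top at (585,146), the tab at (126,322), the shoulder at (131,420) and the grip strip running from (136,440) to (147,508). In crop c the head top is at (275,82).

Run:
```python
from h import *
import pickle
a,b=pickle.load(open('a.pkl','rb'))
B=lambda u,v:(250+u/6-.42,150+v/6-.42)
C=lambda u,v:(270+u/6-.42,120+v/6-.42)
for n,uv,z in [('cover',(556,169),.045),('roll',(556,170),.039),('blade1',(367,122),.041),('blade2',(381,193),.041),('grip0',(136,440),.026),('grip1',(147,508),.026),('shoulder',(131,420),.014),('tab',(126,322),.054),('ytubeL',(437,507),.02),('ytubeLb',(437,600),.02)]:print(n,atz(a,B(*uv),z).round(4))
print('head',tri(a,B(585,146),b,C(275,82)))
print('nose',tri(a,B(118,345),b,C(132,488)))
print('tab',tri(a,B(126,322),b,C(166,420)))
print('grip',tri(a,B(142,474),b,C(295,530)))
# disc blob
im=a['image'].astype(int);m=((im.min(2)>190)&(im.max(2)-im.min(2)<40)).astype(np.uint8);m[:, :310]=0;m[:,370:]=0;m[:150]=0;m[210:]=0
c=max(cv2.findContours(m,0,1)[0],key=cv2.contourArea);e=cv2.fitEllipse(c);print(e,atz(a,e[0],.045))
hs=cv2.cvtColor(a['image'],cv2.COLOR_BGR2HSV);m=((hs[...,1]>150)&(hs[...,2]>120)&((hs[...,0]<8)|(hs[...,0]>172)));ys,xs=np.nonzero(m[217:240,262:290]);print(xs.mean()+262,ys.mean()+217,atz(a,(xs.mean()+262,ys.mean()+217),.024))
```

```text
cover [ 0.5388 -0.3245  0.045 ]
roll [ 0.5397 -0.326   0.039 ]
blade1 [ 0.5585 -0.2443  0.041 ]
blade2 [ 0.5276 -0.2499  0.041 ]
grip0 [ 0.4221 -0.1471  0.026 ]
grip1 [ 0.3935 -0.1519  0.026 ]
shoulder [ 0.4319 -0.1459  0.014 ]
tab [ 0.4683 -0.1403  0.054 ]
ytubeL [ 0.3962 -0.2762  0.02  ]
ytubeLb [ 0.3569 -0.2756  0.02  ]
head (array([ 0.54166125, -0.32628262,  0.08433382]), np.float64(0.002632272347737125))
nose (array([ 0.47235872, -0.13648985,  0.01038747]), np.float64(0.017351837901685183))
tab (array([ 0.46940589, -0.13991806,  0.05303589]), np.float64(0.0020403830292870244))
grip (array([ 0.40900465, -0.15011259,  0.0185391 ]), np.float64(0.0012267350121009052))
((343.12066650390625, 177.38499450683594), (32.84021759033203, 34.67439651489258), 119.03866577148438) [ 0.53981845 -0.32680581  0.045     ]
273.05882352941177 227.88235294117646 [ 0.40973432 -0.14938792  0.024     ]
```

{"api": "send_rows", "payload": {
  "steps": [
    {"dp": [-62,74,0],"roll": 0.1,"jaw": 60},
    {"dp": [-100,119,10],"roll": 0.2,"jaw": 60},
    {"dp": [-140,166,20],"roll": 0.262,"jaw": 60},
    {"dp": [-180,214,30],"roll": 0.262,"jaw": 60},
    {"dp": [-220,261,40],"roll": 0.262,"jaw": 60}
  ]
}}

```text
time_s: 0.72
tcp_pos: [0.3609, -0.3166, 0.2052]
eef_rot: [180.0, 0.0, -171.0]
contact_force: [1.1, 0.4, -0.1]
gripper_width: 0.053
gripper_force: 0.0
```

```bash
cat >> h.py <<'E'
def to(x,y,z,yaw=None):
    s=r.get_state();p=s['tcp_pos'];R=cv2.Rodrigues(np.zeros(3))[0]
    from scipy.spatial.transform import Rotation as Ro
    R=Ro.from_euler('xyz',s['eef_rot'],degrees=True).as_matrix()
    d=R.T@(np.array([x,y,z])-p)*1000
    q=0 if yaw is None else -np.radians((yaw-s['eef_rot'][2]+180)%360-180)
    print('t',s['time_s'],'p',p.round(4),'rot',s['eef_rot'].round(2),'F',s['contact_force'].round(1),'w',round(s['gripper_width'],4),'dp',d.round(1),'roll',round(q,4))
E
python3 -c "
from h import *
to(.409,-.1495,.14,-171)"
```

```text
t 0.725 p [ 0.3609 -0.3166  0.2052] rot [ 1.8000e+02  1.0000e-02 -1.7098e+02] F [ 1.1  0.4 -0.1] w 0.053 dp [-73.7 157.5  65.2] roll 0.0004
```

{"api": "send_rows", "payload": {
  "steps": [
    {"dp": [-22,47,10],"roll": 0,"jaw": 60},
    {"dp": [-45,95,20],"roll": 0,"jaw": 60},
    {"dp": [-67,142,35],"roll": 0,"jaw": 60},
    {"dp": [-74,157,40],"roll": 0,"jaw": 60},
    {"dp": [-74,157,40],"roll": 0,"jaw": 60}
  ]
}}

```text
time_s: 1.35
tcp_pos: [0.4092, -0.1508, 0.1652]
eef_rot: [180.0, -0.1, -170.8]
contact_force: [0.1, -0.4, 0.0]
gripper_width: 0.0529
gripper_force: 0.0
```

```bash
python3 -c "
from h import *
import pickle
c=cap('wrist','w1.png');pickle.dump(c,open('w1.pkl','wb'))
to(.409,-.1495,.0165,-171)
print(proj(c,[.409,-.1495,.026]),proj(c,[.432,-.146,.014]))"
```

```text
t 1.4 p [ 0.4092 -0.1515  0.1654] rot [ 1.8000e+02 -4.0000e-02 -1.7087e+02] F [ 0.1 -0.   0.3] w 0.0531 dp [ -0.2   2.  148.9] roll 0.0023
[[256.53253279 183.8721807 ]] [[256.25293742 201.25881835]]
```

View pics/w1.png

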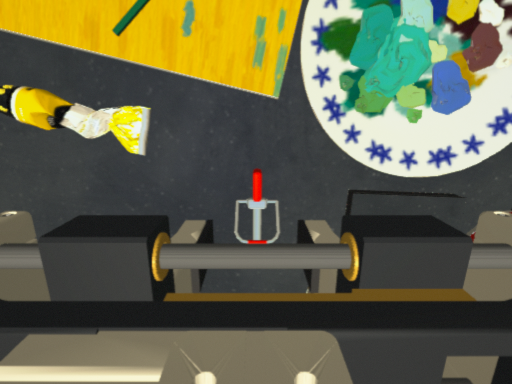

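The wrist view shows the red grip plate at (258,170–198) and the shoulder at (257,204). They line up vertically, so the yaw matches. The paint tin's edge is well clear, at x≈348.

```bash
python3 -c "
from h import *
import pickle
c=pickle.load(open('w1.pkl','rb'))
im=c['image'].astype(int);m=(im[...,2]>150)&(im[...,1]<80)&(im[...,0]<80)
ys,xs=np.nonzero(m[160:202,240:275]);xs+=240;ys+=160
print(xs.min(),xs.max(),ys.min(),ys.max());
for v in (ys.min(),ys.max()+1): print(atz(c,(xs[abs(ys-v)<4].mean()+.0,v),.026))
ys,xs=np.nonzero(m[236:250,240:275]);print(xs.mean()+240,ys.mean()+236,atz(c,(xs.mean()+240,ys.mean()+236),.054))
"
```

```text
253 261 172 200
[ 0.39617652 -0.15132456  0.026     ]
[ 0.42795224 -0.14622799  0.026     ]
256.5344827586207 241.91379310344828 [ 0.46279641 -0.14088689  0.054     ]
```

{"api": "send_rows", "payload": {
  "steps": [
    {"dp": [0,1,40],"roll": 0,"jaw": 60},
    {"dp": [0,1,80],"roll": 0,"jaw": 60},
    {"dp": [0,1,115],"roll": 0,"jaw": 50},
    {"dp": [0,1,135],"roll": 0,"jaw": 40},
    {"dp": [0,1,135],"roll": 0,"jaw": 40}
  ]
}}

```text
time_s: 2.02
tcp_pos: [0.4078, -0.1518, 0.0295]
eef_rot: [180.0, -0.2, -171.0]
contact_force: [0.1, -0.6, 0.6]
gripper_width: 0.036
gripper_force: 0.0
```

```bash
python3 -c "
from h import *
to(.4105,-.1490,.0165,-171)"
```

```text
t 2.025 p [ 0.4078 -0.1518  0.0295] rot [ 179.99   -0.2  -171.04] F [ 0.1 -0.6  0.6] w 0.036 dp [-3.1  2.3 13. ] roll -0.0008
```

{"api": "send_rows", "payload": {
  "steps": [
    {"dp": [-3,2,8],"roll": 0,"jaw": 40},
    {"dp": [-3,2,12.5],"roll": 0,"jaw": 40},
    {"dp": [-3,2,13],"roll": 0,"jaw": 0},
    {"dp": [-3,2,13],"roll": 0,"jaw": 0},
    {"dp": [-3,2,13],"roll": 0,"jaw": 0}
  ],
  "newtons": 45
}}

```text
time_s: 2.65
tcp_pos: [0.4119, -0.1483, 0.0179]
eef_rot: [-180.0, 0.0, -171.0]
contact_force: [0.9, -1.1, 0.4]
gripper_width: 0.0107
gripper_force: 0.0
```

{"api": "send_rows", "payload": {
  "steps": [
    {"dp": [0,0,0],"roll": 0,"jaw": 0},
    {"dp": [0,0,0],"roll": 0,"jaw": 0}
  ]
}}

```text
time_s: 2.9
tcp_pos: [0.4119, -0.1483, 0.0178]
eef_rot: [-180.0, 0.0, -171.0]
contact_force: [-0.8, 1.1, 4.7]
gripper_width: 0.0099
gripper_force: 45.0
```

```bash
python3 -c "
from h import *
to(.4105,-.1490,.0165,-171)"
```

```text
t 2.9 p [ 0.4119 -0.1483  0.0178] rot [-1.8000e+02  2.0000e-02 -1.7095e+02] F [-0.8  1.1  4.7] w 0.0099 dp [ 1.5 -0.4  1.3] roll 0.0009
```

{"api": "send_rows", "payload": {
  "steps": [
    {"dp": [0,0,-20],"roll": 0,"jaw": 0},
    {"dp": [0,0,-50],"roll": 0,"jaw": 0},
    {"dp": [0,-20,-80],"roll": 0,"jaw": 0},
    {"dp": [3,-55,-105],"roll": 0,"jaw": 0},
    {"dp": [5,-95,-112],"roll": 0,"jaw": 0}
  ]
}}

```text
time_s: 3.52
tcp_pos: [0.4226, -0.2439, 0.1314]
eef_rot: [-179.9, 0.2, -170.9]
contact_force: [0.8, 0.6, -1.3]
gripper_width: 0.0095
gripper_force: 45.0
```

{"api": "send_rows", "payload": {
  "steps": [
    {"dp": [0,-40,0],"roll": 0,"jaw": 0},
    {"dp": [1,-80,0],"roll": 0,"jaw": 0},
    {"dp": [2,-98,0],"roll": 0,"jaw": 0},
    {"dp": [2,-103,0],"roll": 0,"jaw": 0},
    {"dp": [2,-103,0],"roll": 0,"jaw": 0}
  ]
}}

```text
time_s: 4.15
tcp_pos: [0.4356, -0.3446, 0.1293]
eef_rot: [180.0, -0.0, -171.0]
contact_force: [-0.1, 0.9, -0.1]
gripper_width: 0.0099
gripper_force: 45.0
```

```bash
python3 -c "
from h import *
import pickle
c=cap('wrist');b=cap('scene');a=cap('top');pickle.dump((a,b,c),open('d.pkl','wb'))
to(.4356,-.345,.13,-171)
for k in (a,b,c): print(proj(k,[.541,-.3265,.087]),proj(k,[.51,-.333,.117]))
print(ray(c,(256,192)))
I=lambda k,x,y,w,h,f:cv2.resize(k['image'][y:y+h,x:x+w],None,fx=f,fy=f,interpolation=cv2.INTER_CUBIC)
u,v=proj(b,[.52,-.33,.09])[0].astype(int)
v=np.hstack([cv2.resize(c['image'],(400,300)),I(b,u-40,v-30,80,60,5)])
u2,v2=proj(a,[.52,-.33,.09])[0].astype(int)
w=np.hstack([I(a,u2-40,v2-30,80,60,5),I(c,206,190,100,75,4)])
cv2.imwrite('pics/d.png',np.vstack([v,w]));print(u,v2,u2)"
```

```text
t 4.3 p [ 0.4359 -0.3442  0.1297] rot [ 1.7999e+02  1.0000e-02 -1.7091e+02] F [-0.1 -0.7 -1.8] w 0.0097 dp [ 0.5 -0.8 -0.3] roll 0.0016
[[347.22035333 173.46847979]] [[353.50685646 183.59554774]]
[[316.21111729 132.61735981]] [[328.24222914 126.78664678]]
[[257.03194389 336.0809679 ]] [[255.21855474 332.11104534]]
(array([ 0.36784954, -0.35582306,  0.27326762]), array([ 0.26100595,  0.04584509, -0.96425933]))
323 181 349
```

View pics/d.png

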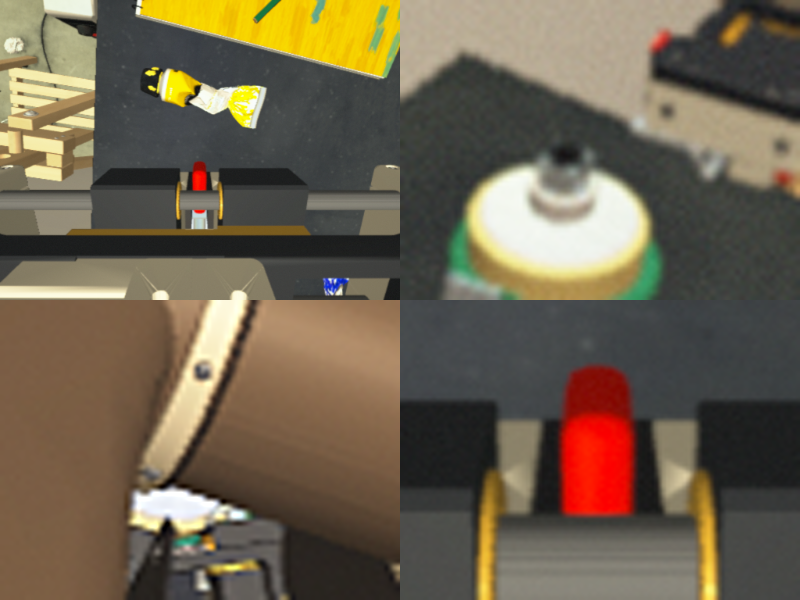

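The wrist camera sits on the robot's side of the gripper and can't see the head from here. The scene crop agrees with a head top near z 0.086. I'll carry the pin over the stand so the wrist camera looks straight down on the head.

{"api": "send_rows", "payload": {
  "steps": [
    {"dp": [-5,0,-25],"roll": 0,"jaw": 0},
    {"dp": [-50,0,-35],"roll": 0,"jaw": 0},
    {"dp": [-100,1,-35],"roll": 0,"jaw": 0},
    {"dp": [-150,2,-35],"roll": 0,"jaw": 0},
    {"dp": [-156,2,-35],"roll": 0,"jaw": 0}
  ]
}}

```text
time_s: 4.92
tcp_pos: [0.5925, -0.3168, 0.164]
eef_rot: [-180.0, 0.0, -170.8]
contact_force: [-0.5, -0.4, -1.2]
gripper_width: 0.0097
gripper_force: 45.0
```

```bash
python3 -c "
from h import *
import pickle
c=cap('wrist');pickle.dump(c,open('e.pkl','wb'))
to(.4356,-.345,.13,-171)
u,v=proj(c,[.54,-.3265,.087])[0].astype(int);print(u,v)
x0,y0=max(u-80,0),max(v-65,0);print(x0,y0)
cv2.imwrite('pics/e.png',cv2.resize(c['image'][y0:y0+120,x0:x0+160],None,fx=5,fy=5,interpolation=cv2.INTER_CUBIC))"
```

```text
t 4.975 p [ 0.5915 -0.317   0.1639] rot [ 1.7999e+02 -3.0000e-02 -1.7082e+02] F [ 1.7  0.1 -0.5] w 0.0101 dp [158.4  -2.8  33.9] roll 0.0031
253 137
173 72
```

View pics/e.png

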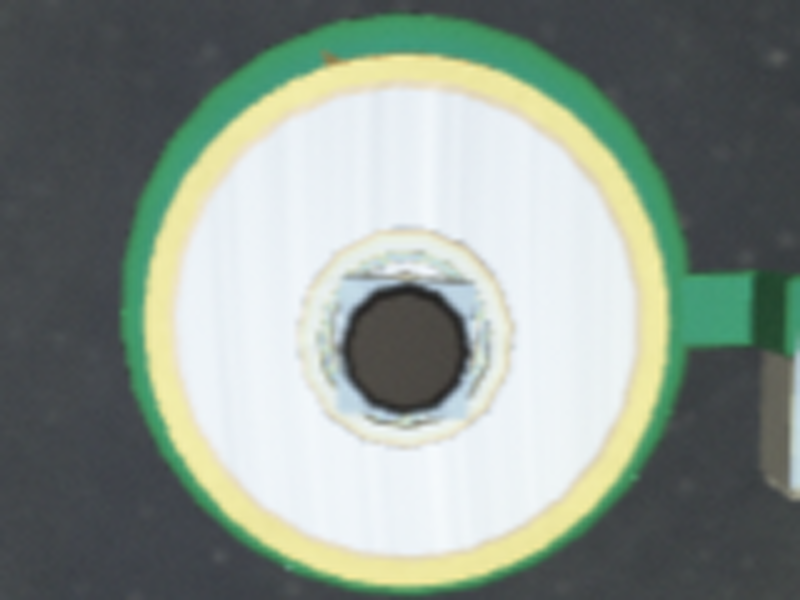

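The wrist view shows the head's black top at crop (405,348), the square head turned slightly clockwise in the image (top edge (340,273)→(478,283)), the cover disc at about (407,320), and the green arm pointing right at (720,308).

```bash
cat > m.py <<'E'
from h import *
import pickle
c=pickle.load(open('e.pkl','rb'));a,b=pickle.load(open('a.pkl','rb'))
Q=lambda u,v:(173+(u-2)/5,72+(v-2)/5)
im=c['image'].astype(int);sub=np.zeros(im.shape[:2],np.uint8);sub[72:192,173:333]=1
def ell(m):
    k=max(cv2.findContours((m&(sub>0)).astype(np.uint8),0,1)[0],key=cv2.contourArea);k=cv2.convexHull(k);return cv2.fitEllipse(k)
sat=im.max(2)-im.min(2)
rollm=((im[...,2]>170)&(im[...,1]>150));rollm[:,312:]=0
cov=rollm&(sat<35)
er,ec=ell(rollm),ell(cov)
dk=(im.max(2)<90);dk2=np.zeros_like(dk);dk2[122:162,232:280]=dk[122:162,232:280]
ed=ell(dk2)
print('roll',er,atz(c,er[0],.039));print('cov',ec,atz(c,ec[0],.045));print('dark',ed)
for z in(.083,.085,.087,.089,.091,.093,.097):print(z,atz(c,ed[0],z).round(4))
P=lambda *q:atz(c,Q(*q),.085)
def ang(p,q,off=0):d=P(*q)-P(*p);return (np.degrees(np.arctan2(d[1],d[0]))+off)
print('head top edge',ang((340,273),(478,283),-90),'left edge',ang((342,280),(335,412)),'bottom',ang((335,412),(467,418),-90),'right',ang((478,283),(467,418)))
A=lambda *q:atz(c,Q(*q),.01)
for p,q in [((688,273),(752,273)),((690,346),(752,346))]:
    d=A(*q)-A(*p);print('arm',np.degrees(np.arctan2(d[1],d[0]))-90)
m=(A(720,309)+A(752,309))/2-atz(c,er[0],.039);print('arm dir',np.degrees(np.arctan2(m[1],m[0]))-90)
# scene
print(tri(a,(250+585/6-.42,150+146/6-.42),c,ed[0]))
print(tri(b,(270+275/6-.42,120+82/6-.42),c,ed[0]))
E
python3 m.py
```

```text
roll ((253.79287719726562, 135.58811950683594), (104.50874328613281, 106.06753540039062), 176.40609741210938) [ 0.54179268 -0.32654781  0.039     ]
cov ((253.7303924560547, 135.77670288085938), (92.87957000732422, 94.43444061279297), 173.8519287109375) [ 0.54159308 -0.3266145   0.045     ]
dark ((253.70962524414062, 141.33758544921875), (24.31256675720215, 25.2061824798584), 172.08331298828125)
0.083 [ 0.5436 -0.3261  0.083 ]
0.085 [ 0.5434 -0.3262  0.085 ]
0.087 [ 0.5432 -0.3262  0.087 ]
0.089 [ 0.543  -0.3262  0.089 ]
0.091 [ 0.5429 -0.3262  0.091 ]
0.093 [ 0.5427 -0.3262  0.093 ]
0.097 [ 0.5424 -0.3263  0.097 ]
head top edge 5.152670862851551 left edge 5.308066275053056 bottom 6.590192202321148 right 5.147032591642048
arm 9.205045501670341
arm 9.20316826347235
arm dir 9.565163237480007
(array([ 0.54229203, -0.32679351,  0.08213815]), np.float64(0.0029610890878474863))
(array([ 0.54332287, -0.32622773,  0.08395579]), np.float64(0.0003311726513180418))
```

```bash
python3 -c "
from h import *
print(r.get_state()['moment'],r.get_state()['contact_force'])
to(.4998,-.3305,.126,-174.7)"
```

```text
[-0.01780392 -0.09164615  0.03624039] [ 1.72465406  0.09690884 -0.52997964]
t 4.975 p [ 0.5915 -0.317   0.1639] rot [ 1.7999e+02 -3.0000e-02 -1.7082e+02] F [ 1.7  0.1 -0.5] w 0.0101 dp [92.7  1.3 37.9] roll 0.0677
```

{"api": "send_rows", "payload": {
  "steps": [
    {"dp": [40,1,5],"roll": 0.067,"jaw": 0},
    {"dp": [80,1,20],"roll": 0.067,"jaw": 0},
    {"dp": [92.5,1,34],"roll": 0.067,"jaw": 0},
    {"dp": [92.5,1,38],"roll": 0.067,"jaw": 0},
    {"dp": [92.5,1,38],"roll": 0.067,"jaw": 0}
  ],
  "newtons": 60
}}

```text
time_s: 5.6
tcp_pos: [0.499, -0.3321, 0.1268]
eef_rot: [-180.0, 0.0, -174.8]
contact_force: [1.3, 0.4, -0.7]
gripper_width: 0.0094
gripper_force: 60.0
```

{"api": "send_rows", "payload": {
  "steps": [
    {"dp": [0,0,2],"roll": 0,"jaw": 0},
    {"dp": [0,0,4],"roll": 0,"jaw": 0},
    {"dp": [0,0,6],"roll": 0,"jaw": 0},
    {"dp": [0,0,6],"roll": 0,"jaw": 0}
  ]
}}

```text
time_s: 6.1
tcp_pos: [0.4982, -0.332, 0.1203]
eef_rot: [180.0, -0.0, -174.8]
contact_force: [-0.2, 0.2, -1.4]
gripper_width: 0.0098
gripper_force: 60.0
```

```bash
python3 -c "
from h import *
print(r.get_state()['moment'],r.get_state()['contact_force'])
to(.4998,-.3305,.120,-174.7)"
```

```text
[-0.09065868  0.00493673  0.00529196] [-0.19350105  0.17369869 -1.42376566]
t 6.1 p [ 0.4982 -0.332   0.1203] rot [ 1.7999e+02 -2.0000e-02 -1.7480e+02] F [-0.2  0.2 -1.4] w 0.0098 dp [-1.7  1.4  0.3] roll -0.0017
```

{"api": "send_rows", "payload": {
  "steps": [
    {"dp": [0,1,2],"roll": 0,"jaw": 0},
    {"dp": [0,1,4],"roll": 0,"jaw": 0},
    {"dp": [0,1,6],"roll": 0,"jaw": 0},
    {"dp": [0,1,8],"roll": 0,"jaw": 0},
    {"dp": [0,1,8],"roll": 0,"jaw": 0}
  ]
}}

```text
time_s: 6.72
tcp_pos: [0.498, -0.3311, 0.1123]
eef_rot: [180.0, -0.0, -174.8]
contact_force: [-1.0, -0.1, -0.5]
gripper_width: 0.0097
gripper_force: 60.0
```

{"api": "send_rows", "payload": {
  "steps": [
    {"dp": [0,0,1],"roll": 0,"jaw": 0},
    {"dp": [0,0,2],"roll": 0,"jaw": 0},
    {"dp": [0,0,2],"roll": 0,"jaw": 0}
  ]
}}

```text
time_s: 7.1
tcp_pos: [0.4981, -0.331, 0.1105]
eef_rot: [180.0, -0.0, -174.8]
contact_force: [0.8, 0.5, -1.5]
gripper_width: 0.0095
gripper_force: 60.0
```

{"api": "send_rows", "payload": {
  "steps": [
    {"dp": [0,0,1],"roll": 0,"jaw": 0},
    {"dp": [0,0,2],"roll": 0,"jaw": 0},
    {"dp": [0,0,2],"roll": 0,"jaw": 0}
  ]
}}

```text
time_s: 7.48
tcp_pos: [0.498, -0.331, 0.1084]
eef_rot: [180.0, -0.0, -174.8]
contact_force: [0.4, -0.4, -0.3]
gripper_width: 0.0094
gripper_force: 60.0
```

```bash
python3 -c "
from h import *
print(r.get_state()['moment'],r.get_state()['contact_force'])"
```

```text
[ 0.02057229  0.00460708 -0.03561366] [ 0.40458755 -0.42146746 -0.34252216]
```

{"api": "send_rows", "payload": {
  "steps": [
    {"dp": [0,0,0.8],"roll": 0,"jaw": 0},
    {"dp": [0,0,1.5],"roll": 0,"jaw": 0},
    {"dp": [0,0,1.5],"roll": 0,"jaw": 0}
  ]
}}

```text
time_s: 7.85
tcp_pos: [0.4981, -0.3311, 0.107]
eef_rot: [180.0, -0.0, -174.8]
contact_force: [1.4, -0.6, -1.5]
gripper_width: 0.0095
gripper_force: 60.0
```

```bash
python3 -c "
from h import *
print(r.get_state()['moment'],r.get_state()['contact_force'])"
```

```text
[ 0.00090679 -0.00679759  0.00505519] [ 1.42172426 -0.64743362 -1.53438237]
```

{"api": "send_rows", "payload": {
  "steps": [
    {"dp": [0,0,0.8],"roll": 0,"jaw": 0},
    {"dp": [0,0,1.5],"roll": 0,"jaw": 0},
    {"dp": [0,0,1.5],"roll": 0,"jaw": 0}
  ]
}}

```text
time_s: 8.22
tcp_pos: [0.498, -0.3311, 0.1055]
eef_rot: [180.0, -0.0, -174.8]
contact_force: [0.3, -0.2, -1.2]
gripper_width: 0.0097
gripper_force: 60.0
```

```bash
python3 -c "
from h import *
print(r.get_state()['moment'],r.get_state()['contact_force'])"
```

```text
[0.0108468  0.0395449  0.02869834] [ 0.29006958 -0.23631999 -1.15114051]
```

{"api": "send_rows", "payload": {
  "steps": [
    {"dp": [0,0,0.7],"roll": 0,"jaw": 0},
    {"dp": [0,0,1.3],"roll": 0,"jaw": 0},
    {"dp": [0,0,1.3],"roll": 0,"jaw": 0}
  ]
}}

```text
time_s: 8.6
tcp_pos: [0.4981, -0.3311, 0.1042]
eef_rot: [180.0, -0.0, -174.8]
contact_force: [0.3, -0.2, -1.1]
gripper_width: 0.0096
gripper_force: 60.0
```

```bash
python3 -c "
from h import *
print(r.get_state()['moment'],r.get_state()['contact_force'])"
```

```text
[-0.04079531 -0.02152612 -0.01284663] [ 0.27465034 -0.21771888 -1.10914445]
```

{"api": "send_rows", "payload": {
  "steps": [
    {"dp": [0,0,0.7],"roll": 0,"jaw": 0},
    {"dp": [0,0,1.2],"roll": 0,"jaw": 0},
    {"dp": [0,0,1.2],"roll": 0,"jaw": 0}
  ]
}}

```text
time_s: 8.98
tcp_pos: [0.4981, -0.3312, 0.1037]
eef_rot: [-180.0, 0.0, -174.8]
contact_force: [-2.5, 1.0, 5.5]
gripper_width: 0.0093
gripper_force: 60.0
```

```bash
python3 -c "
from h import *
print(r.get_state()['moment'],r.get_state()['contact_force'])"
```

```text
[0.38289487 0.58874294 0.09206745] [-2.47124484  0.99436286  5.54536737]
```

{"api": "send_rows", "payload": {
  "steps": [
    {"dp": [0,0,-5],"roll": 0,"jaw": 0},
    {"dp": [20,0,-8],"roll": 0,"jaw": 0},
    {"dp": [45,0,-8],"roll": 0,"jaw": 0},
    {"dp": [54,0,0],"roll": 0,"jaw": 0},
    {"dp": [54,0,12],"roll": 0,"jaw": 0}
  ]
}}

```text
time_s: 9.6
tcp_pos: [0.4439, -0.3362, 0.0909]
eef_rot: [-180.0, 0.1, -174.8]
contact_force: [0.8, 0.1, -1.8]
gripper_width: 0.0095
gripper_force: 60.0
```

```bash
python3 -c "
from h import *
to(.4440,-.3356,.082,-174.7)"
```

```text
t 9.6 p [ 0.4439 -0.3362  0.0909] rot [-1.7998e+02  6.0000e-02 -1.7484e+02] F [ 0.8  0.1 -1.8] w 0.0095 dp [-0.1  0.6  8.9] roll -0.0024
```

{"api": "send_rows", "payload": {
  "steps": [
    {"dp": [0,0.6,6],"roll": 0,"jaw": 0},
    {"dp": [0,0.6,9],"roll": 0,"jaw": 0},
    {"dp": [0,0.6,9],"roll": 0,"jaw": 0},
    {"dp": [0,0.6,9],"roll": 0,"jaw": 0}
  ]
}}

```text
time_s: 10.1
tcp_pos: [0.4446, -0.3354, 0.0822]
eef_rot: [-180.0, 0.0, -174.8]
contact_force: [0.2, 0.5, -0.8]
gripper_width: 0.0095
gripper_force: 60.0
```

```bash
python3 -c "
from h import *
import pickle
b=cap('scene');pickle.dump(b,open('f.pkl','wb'))
to(.4440,-.3356,.082,-174.7)
u,v=proj(b,[.52,-.33,.08])[0].astype(int)
cv2.imwrite('pics/f.png',cv2.resize(b['image'][v-35:v+35,u-45:u+45],None,fx=8,fy=8,interpolation=cv2.INTER_CUBIC))"
```

```text
t 10.15 p [ 0.4446 -0.3354  0.0822] rot [-1.7999e+02  2.0000e-02 -1.7479e+02] F [-0.8  0.2 -0.9] w 0.0095 dp [ 0.6 -0.1  0.2] roll -0.0015
```

View pics/f.png

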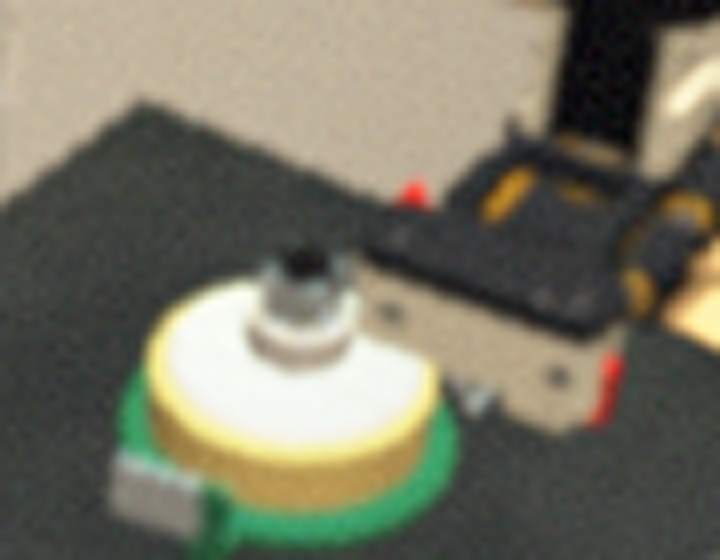

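The pin sits in front of the head with its nose hidden behind the finger, and nothing looks wrong. I'll advance and watch the force.

{"api": "send_rows", "payload": {
  "steps": [
    {"dp": [-4,0,0.2],"roll": 0,"jaw": 0},
    {"dp": [-8,0,0.2],"roll": 0,"jaw": 0},
    {"dp": [-10,0,0.2],"roll": 0,"jaw": 0},
    {"dp": [-10,0,0.2],"roll": 0,"jaw": 0}
  ]
}}

```text
time_s: 10.65
tcp_pos: [0.4551, -0.3347, 0.0823]
eef_rot: [-180.0, 0.1, -174.8]
contact_force: [0.9, -0.4, 0.6]
gripper_width: 0.0096
gripper_force: 60.0
```

{"api": "send_rows", "payload": {
  "steps": [
    {"dp": [-1,0,0],"roll": 0,"jaw": 0},
    {"dp": [-2,0,0],"roll": 0,"jaw": 0},
    {"dp": [-2,0,0],"roll": 0,"jaw": 0}
  ]
}}

```text
time_s: 11.02
tcp_pos: [0.4558, -0.3342, 0.0817]
eef_rot: [180.0, -0.0, -174.8]
contact_force: [-3.3, 0.2, 1.3]
gripper_width: 0.0093
gripper_force: 60.0
```

{"api": "send_rows", "payload": {
  "steps": [
    {"dp": [-0.7,0,0],"roll": 0,"jaw": 0},
    {"dp": [-1.4,0,0],"roll": 0,"jaw": 0},
    {"dp": [-1.4,0,0],"roll": 0,"jaw": 0}
  ]
}}

```text
time_s: 11.4
tcp_pos: [0.458, -0.3342, 0.0819]
eef_rot: [-180.0, 0.0, -174.8]
contact_force: [-0.7, 0.1, 0.7]
gripper_width: 0.0098
gripper_force: 60.0
```

```bash
python3 -c "
from h import *
print(r.get_state()['moment'],r.get_state()['contact_force'])"
```

```text
[ 0.04302873  0.09530667 -0.0869819 ] [-0.72694177  0.07847776  0.65762588]
```

Not really jammed yet, so I'll continue.

{"api": "send_rows", "payload": {
  "steps": [
    {"dp": [-0.8,0,0],"roll": 0,"jaw": 0},
    {"dp": [-1.6,0,0],"roll": 0,"jaw": 0},
    {"dp": [-1.6,0,0],"roll": 0,"jaw": 0}
  ]
}}

```text
time_s: 11.78
tcp_pos: [0.4594, -0.334, 0.0819]
eef_rot: [-180.0, 0.0, -174.8]
contact_force: [-1.5, 0.2, 1.1]
gripper_width: 0.0095
gripper_force: 60.0
```

```bash
python3 -c "
from h import *
print(r.get_state()['moment'],r.get_state()['contact_force'])"
```

```text
[0.01562672 0.15050328 0.00653596] [-1.46664308  0.22017861  1.13051768]
```

{"api": "send_rows", "payload": {
  "steps": [
    {"dp": [-0.8,0,0],"roll": 0,"jaw": 0},
    {"dp": [-1.6,0,0],"roll": 0,"jaw": 0},
    {"dp": [-2.0,0,0],"roll": 0,"jaw": 0},
    {"dp": [-2.0,0,0],"roll": 0,"jaw": 0}
  ]
}}

```text
time_s: 12.28
tcp_pos: [0.4613, -0.3338, 0.0819]
eef_rot: [-180.0, 0.0, -174.8]
contact_force: [-0.7, -0.5, 1.0]
gripper_width: 0.0097
gripper_force: 60.0
```

```bash
python3 -c "
from h import *
print(r.get_state()['moment'],r.get_state()['contact_force'])"
```

```text
[-0.08563647  0.28682867 -0.02864247] [-0.72316967 -0.54279955  0.96412193]
```

{"api": "send_rows", "payload": {
  "steps": [
    {"dp": [-0.8,0,0],"roll": 0,"jaw": 0},
    {"dp": [-1.6,0,0],"roll": 0,"jaw": 0},
    {"dp": [-2.4,0,0],"roll": 0,"jaw": 0},
    {"dp": [-2.4,0,0],"roll": 0,"jaw": 0}
  ]
}}

```text
time_s: 12.78
tcp_pos: [0.4639, -0.3336, 0.0819]
eef_rot: [-180.0, 0.0, -174.8]
contact_force: [-0.9, 0.7, 1.6]
gripper_width: 0.0099
gripper_force: 60.0
```

```bash
python3 -c "
from h import *
print(r.get_state()['moment'],r.get_state()['contact_force'])"
```

```text
[ 0.02924547  0.13937366 -0.03219157] [-0.88686615  0.72177234  1.59592065]
```

{"api": "send_rows", "payload": {
  "steps": [
    {"dp": [-1,0,0],"roll": 0,"jaw": 0},
    {"dp": [-2,0,0],"roll": 0,"jaw": 0},
    {"dp": [-3,0,0],"roll": 0,"jaw": 0},
    {"dp": [-4,0,0],"roll": 0,"jaw": 0},
    {"dp": [-4,0,0],"roll": 0,"jaw": 0}
  ]
}}

```text
time_s: 13.4
tcp_pos: [0.4679, -0.3333, 0.0819]
eef_rot: [-180.0, 0.0, -174.8]
contact_force: [-0.3, 0.6, 2.4]
gripper_width: 0.0098
gripper_force: 60.0
```

```bash
python3 -c "
from h import *
print(r.get_state()['moment'],r.get_state()['contact_force'])"
```

```text
[0.04453167 0.06342864 0.03833711] [-0.29336095  0.57755802  2.40885966]
```

{"api": "send_rows", "payload": {
  "steps": [
    {"dp": [-1,0,-0.2],"roll": 0,"jaw": 0},
    {"dp": [-2,0,-0.2],"roll": 0,"jaw": 0},
    {"dp": [-3,0,-0.2],"roll": 0,"jaw": 0},
    {"dp": [-4,0,-0.2],"roll": 0,"jaw": 0},
    {"dp": [-5,0,-0.2],"roll": 0,"jaw": 0}
  ]
}}

```text
time_s: 14.02
tcp_pos: [0.4727, -0.3328, 0.0821]
eef_rot: [180.0, 0.0, -174.8]
contact_force: [-1.4, 0.4, 1.4]
gripper_width: 0.0094
gripper_force: 60.0
```

{"api": "send_rows", "payload": {
  "steps": [
    {"dp": [-1,0,0],"roll": 0,"jaw": 0},
    {"dp": [-2,0,0],"roll": 0,"jaw": 0},
    {"dp": [-3,0,0],"roll": 0,"jaw": 0},
    {"dp": [-4,0,0],"roll": 0,"jaw": 0},
    {"dp": [-4,0,0],"roll": 0,"jaw": 0}
  ]
}}

```text
time_s: 14.65
tcp_pos: [0.4769, -0.3325, 0.0821]
eef_rot: [-180.0, 0.0, -174.8]
contact_force: [-0.5, 0.5, 1.0]
gripper_width: 0.0092
gripper_force: 60.0
```

{"api": "send_rows", "payload": {
  "steps": [
    {"dp": [-1.5,0,0],"roll": 0,"jaw": 0},
    {"dp": [-3,0,0],"roll": 0,"jaw": 0},
    {"dp": [-4.5,0,0],"roll": 0,"jaw": 0},
    {"dp": [-6,0,0],"roll": 0,"jaw": 0},
    {"dp": [-7.5,0,0],"roll": 0,"jaw": 0}
  ]
}}

```text
time_s: 15.28
tcp_pos: [0.4841, -0.3318, 0.0821]
eef_rot: [180.0, -0.0, -174.8]
contact_force: [-1.8, -0.2, 2.0]
gripper_width: 0.0097
gripper_force: 60.0
```

{"api": "send_rows", "payload": {
  "steps": [
    {"dp": [-1.5,0,0],"roll": 0,"jaw": 0},
    {"dp": [-3,0,0],"roll": 0,"jaw": 0},
    {"dp": [-4.5,0,0],"roll": 0,"jaw": 0},
    {"dp": [-6,0,0],"roll": 0,"jaw": 0},
    {"dp": [-6,0,0],"roll": 0,"jaw": 0}
  ]
}}

```text
time_s: 15.9
tcp_pos: [0.4906, -0.3312, 0.0822]
eef_rot: [-180.0, 0.1, -174.8]
contact_force: [-0.6, 0.3, 1.9]
gripper_width: 0.0095
gripper_force: 60.0
```

{"api": "send_rows", "payload": {
  "steps": [
    {"dp": [-1.5,0,0],"roll": 0,"jaw": 0},
    {"dp": [-3,0,0],"roll": 0,"jaw": 0},
    {"dp": [-4.5,0,0],"roll": 0,"jaw": 0},
    {"dp": [-6,0,0],"roll": 0,"jaw": 0},
    {"dp": [-6,0,0],"roll": 0,"jaw": 0}
  ]
}}

```text
time_s: 16.52
tcp_pos: [0.4964, -0.3307, 0.0821]
eef_rot: [-180.0, 0.0, -174.8]
contact_force: [-0.4, 0.6, 0.6]
gripper_width: 0.0099
gripper_force: 60.0
```

{"api": "send_rows", "payload": {
  "steps": [
    {"dp": [-1,0,0],"roll": 0,"jaw": 0},
    {"dp": [-2,0,0],"roll": 0,"jaw": 0},
    {"dp": [-2,0,0],"roll": 0,"jaw": 0}
  ]
}}

```text
time_s: 16.9
tcp_pos: [0.4981, -0.3305, 0.0821]
eef_rot: [-180.0, 0.0, -174.8]
contact_force: [-0.6, 0.9, 1.0]
gripper_width: 0.0094
gripper_force: 60.0
```

{"api": "send_rows", "payload": {
  "steps": [
    {"dp": [-1,0,0],"roll": 0,"jaw": 0},
    {"dp": [-2,0,0],"roll": 0,"jaw": 0},
    {"dp": [-2,0,0],"roll": 0,"jaw": 0}
  ]
}}

```text
time_s: 17.27
tcp_pos: [0.5002, -0.3303, 0.0821]
eef_rot: [-180.0, 0.0, -174.8]
contact_force: [-0.8, -0.7, 1.0]
gripper_width: 0.0095
gripper_force: 60.0
```

{"api": "send_rows", "payload": {
  "steps": [
    {"dp": [-0.7,0,0],"roll": 0,"jaw": 0},
    {"dp": [-1.3,0,0],"roll": 0,"jaw": 0},
    {"dp": [-1.3,0,0],"roll": 0,"jaw": 0}
  ]
}}

```text
time_s: 17.65
tcp_pos: [0.5013, -0.3302, 0.0821]
eef_rot: [-180.0, 0.0, -174.8]
contact_force: [-1.4, 0.4, 2.1]
gripper_width: 0.01
gripper_force: 60.0
```

{"api": "send_rows", "payload": {
  "steps": [
    {"dp": [-0.7,0,0],"roll": 0,"jaw": 0},
    {"dp": [-1.3,0,0],"roll": 0,"jaw": 0},
    {"dp": [-1.3,0,0],"roll": 0,"jaw": 0}
  ]
}}

```text
time_s: 18.02
tcp_pos: [0.5027, -0.3301, 0.0821]
eef_rot: [-180.0, 0.0, -174.8]
contact_force: [-1.0, 0.3, 2.2]
gripper_width: 0.0097
gripper_force: 60.0
```

```bash
python3 -c "
from h import *
import pickle
print(r.get_state()['moment'],r.get_state()['contact_force'])
b=cap('scene');pickle.dump(b,open('g.pkl','wb'))
u,v=proj(b,[.53,-.33,.08])[0].astype(int)
cv2.imwrite('pics/g.png',cv2.resize(b['image'][v-30:v+30,u-40:u+40],None,fx=8,fy=8,interpolation=cv2.INTER_CUBIC))"
```

```text
[-0.00225247  0.33829026  0.02512448] [-0.95719442  0.2622714   2.19141145]
```

View pics/g.png

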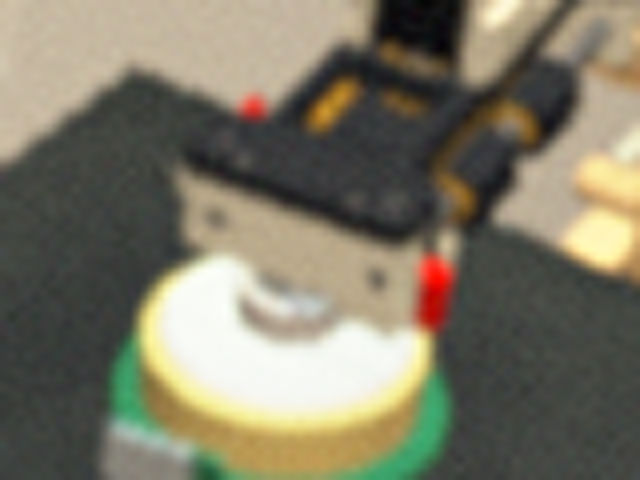

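The finger hides the head, but the tab is visible at (255,105), so the ring is still open. I'll keep creeping forward until the shoulder bears.

{"api": "send_rows", "payload": {
  "steps": [
    {"dp": [-0.6,0,0],"roll": 0,"jaw": 0},
    {"dp": [-1.0,0,0],"roll": 0,"jaw": 0},
    {"dp": [-1.0,0,0],"roll": 0,"jaw": 0}
  ]
}}

```text
time_s: 18.45
tcp_pos: [0.503, -0.33, 0.082]
eef_rot: [180.0, -0.1, -174.8]
contact_force: [-4.2, -0.2, 3.4]
gripper_width: 0.0093
gripper_force: 60.0
```

{"api": "send_rows", "payload": {
  "steps": [
    {"dp": [-0.6,0,0],"roll": 0,"jaw": 0},
    {"dp": [-1.0,0,0],"roll": 0,"jaw": 0},
    {"dp": [-1.0,0,0],"roll": 0,"jaw": 0}
  ]
}}

```text
time_s: 18.82
tcp_pos: [0.5031, -0.3299, 0.0818]
eef_rot: [180.0, -0.1, -174.8]
contact_force: [-7.5, -1.7, 3.8]
gripper_width: 0.0095
gripper_force: 60.0
```

{"api": "send_rows", "payload": {
  "steps": [
    {"dp": [-0.6,0,0],"roll": 0,"jaw": 0},
    {"dp": [-1.0,0,0],"roll": 0,"jaw": 0},
    {"dp": [-1.0,0,0],"roll": 0,"jaw": 0}
  ]
}}

```text
time_s: 19.2
tcp_pos: [0.5032, -0.3298, 0.0816]
eef_rot: [179.9, -0.2, -174.8]
contact_force: [-9.2, -2.0, 5.5]
gripper_width: 0.0096
gripper_force: 60.0
```

{"api": "send_rows", "payload": {
  "steps": [
    {"dp": [0.5,0,0],"roll": 0,"jaw": 0},
    {"dp": [1.5,0,0],"roll": 0,"jaw": 0},
    {"dp": [2,0,0],"roll": 0,"jaw": 0}
  ]
}}

```text
time_s: 19.58
tcp_pos: [0.5031, -0.3299, 0.0817]
eef_rot: [180.0, -0.0, -174.8]
contact_force: [-3.1, -0.8, -0.1]
gripper_width: 0.0094
gripper_force: 60.0
```

The pin is home: about 9 N on the shoulder with no further travel, at the predicted depth. Now I'll release, retreat upwards and close the jaws.

{"api": "send_rows", "payload": {
  "steps": [
    {"dp": [1,0,0],"roll": 0,"jaw": 15},
    {"dp": [1,0,0],"roll": 0,"jaw": 30},
    {"dp": [1,0,0],"roll": 0,"jaw": 35},
    {"dp": [1,0,0],"roll": 0,"jaw": 35},
    {"dp": [1,0,0],"roll": 0,"jaw": 35}
  ],
  "newtons": 20
}}

```text
time_s: 20.2
tcp_pos: [0.5027, -0.3301, 0.0821]
eef_rot: [-180.0, 0.0, -174.8]
contact_force: [-0.1, 0.5, -0.0]
gripper_width: 0.0305
gripper_force: 0.0
```

{"api": "send_rows", "payload": {
  "steps": [
    {"dp": [0,0,-10],"roll": 0,"jaw": 35},
    {"dp": [0,0,-30],"roll": 0,"jaw": 35},
    {"dp": [0,0,-60],"roll": 0,"jaw": 35},
    {"dp": [0,0,-76],"roll": 0,"jaw": 0},
    {"dp": [0,0,-76],"roll": 0,"jaw": 0}
  ]
}}

```text
time_s: 20.82
tcp_pos: [0.5033, -0.3303, 0.1596]
eef_rot: [-179.9, 0.2, -174.8]
contact_force: [0.6, 0.2, -1.0]
gripper_width: 0.0163
gripper_force: 0.0
```

```bash
python3 -c "
from h import *
import pickle
b=cap('scene');c=cap('wrist');pickle.dump((b,c),open('i.pkl','wb'))
d=np.array([np.cos(np.radians(5.2)),np.sin(np.radians(5.2))])
P=np.array([.5032,-.3299])+.0932*d
P=np.r_[P-0.004*0,.158]; to(*np.r_[np.array([.5032,-.3299])+.0627*d,.158],-174.8)
u,v=proj(b,[.53,-.33,.08])[0].astype(int)
X=cv2.resize(b['image'][v-30:v+30,u-30:u+30],None,fx=7,fy=7,interpolation=cv2.INTER_CUBIC)
Y=cv2.resize(c['image'][100:280,166:346],(420,420),interpolation=cv2.INTER_CUBIC)
cv2.imwrite('pics/i.png',np.hstack([X,Y])[:,:800])"
```

```text
t 20.925 p [ 0.5021 -0.3298  0.1575] rot [ 1.7997e+02 -2.0000e-02 -1.7481e+02] F [-0.5 -0.2 -0.4] w 0.0084 dp [-63.8  -0.2  -0.6] roll -0.0002
```

View pics/i.png

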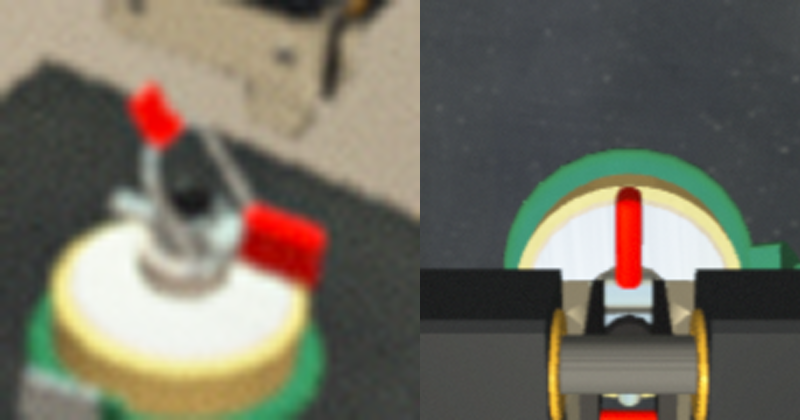

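The pin is through, with the shoulder against the head and the nose sticking out at (125,205). The ring is open, with the tab at (155,115). Now I'll swing the ring down along its arc with closed fingers.

{"api": "send_rows", "payload": {
  "steps": [
    {"dp": [-30,0,0],"roll": 0,"jaw": 0},
    {"dp": [-60,0,0],"roll": 0,"jaw": 0},
    {"dp": [-64,0,5],"roll": 0,"jaw": 0},
    {"dp": [-64,0,12],"roll": 0,"jaw": 0},
    {"dp": [-64,0,14],"roll": 0,"jaw": 0}
  ]
}}

```text
time_s: 21.55
tcp_pos: [0.5649, -0.3241, 0.1427]
eef_rot: [179.9, -0.1, -174.8]
contact_force: [-0.8, 0.1, -1.3]
gripper_width: 0.0001
gripper_force: 0.0
```

{"api": "send_rows", "payload": {
  "steps": [
    {"dp": [-3,0,3],"roll": 0,"jaw": 0},
    {"dp": [-6,0,7],"roll": 0,"jaw": 0},
    {"dp": [-10,0,13],"roll": 0,"jaw": 0},
    {"dp": [-10,0,13],"roll": 0,"jaw": 0}
  ]
}}

```text
time_s: 22.05
tcp_pos: [0.5764, -0.3232, 0.1305]
eef_rot: [180.0, -0.0, -174.8]
contact_force: [0.7, -0.3, 0.3]
gripper_width: 0.0003
gripper_force: 0.4
```

```bash
python3 -c "
from h import *
d=np.array([np.cos(np.radians(5.2)),np.sin(np.radians(5.2))])
to(*np.r_[np.array([.5032,-.3299])+(.0817-.0010)*d,.1186],-174.8)"
```

```text
t 22.05 p [ 0.5764 -0.3232  0.1305] rot [ 1.7998e+02 -3.0000e-02 -1.7479e+02] F [ 0.7 -0.3  0.3] w 0.0003 dp [-7.2 -0.1 11.9] roll 0.0002
```

{"api": "send_rows", "payload": {
  "steps": [
    {"dp": [-2,0,3],"roll": 0,"jaw": 0},
    {"dp": [-4,0,6],"roll": 0,"jaw": 0},
    {"dp": [-7,0,12],"roll": 0,"jaw": 0},
    {"dp": [-9,0,17],"roll": 0,"jaw": 0},
    {"dp": [-11,0,22],"roll": 0,"jaw": 0}
  ]
}}

```text
time_s: 22.68
tcp_pos: [0.5872, -0.3223, 0.1085]
eef_rot: [180.0, -0.0, -174.8]
contact_force: [0.8, 0.7, 1.3]
gripper_width: 0.0002
gripper_force: 0.3
```

```bash
python3 -c "
from h import *
import pickle
b=cap('scene');pickle.dump(b,open('j.pkl','wb'))
d=np.array([np.cos(np.radians(5.2)),np.sin(np.radians(5.2))])
to(*np.r_[np.array([.5032,-.3299])+(.089-.0010)*d,.0948],-174.8)"
```

```text
t 22.725 p [ 0.5871 -0.3222  0.1077] rot [ 1.7997e+02 -7.0000e-02 -1.7480e+02] F [ 0.3  1.  -0.2] w 0.0008 dp [-3.8 -0.1 12.9] roll -0.0001
```

{"api": "send_rows", "payload": {
  "steps": [
    {"dp": [-1,0,4],"roll": 0,"jaw": 0},
    {"dp": [-3,0,8],"roll": 0,"jaw": 0},
    {"dp": [-4,0,13],"roll": 0,"jaw": 0},
    {"dp": [-4,0,13],"roll": 0,"jaw": 0}
  ]
}}

```text
time_s: 23.22
tcp_pos: [0.591, -0.3219, 0.0955]
eef_rot: [180.0, -0.0, -174.8]
contact_force: [-0.3, 0.2, 0.8]
gripper_width: 0.0006
gripper_force: 0.2
```

{"api": "send_rows", "payload": {
  "steps": [
    {"dp": [0,0,3],"roll": 0,"jaw": 0},
    {"dp": [-0.5,0,6],"roll": 0,"jaw": 0},
    {"dp": [-0.5,0,8],"roll": 0,"jaw": 0},
    {"dp": [-0.5,0,8],"roll": 0,"jaw": 0}
  ]
}}

```text
time_s: 23.72
tcp_pos: [0.5917, -0.322, 0.088]
eef_rot: [-180.0, 0.0, -174.8]
contact_force: [-0.4, -0.1, 0.7]
gripper_width: 0.0004
gripper_force: 0.6
```

Now the snap, in small steps.

{"api": "send_rows", "payload": {
  "steps": [
    {"dp": [0,0,1],"roll": 0,"jaw": 0},
    {"dp": [0,0,2],"roll": 0,"jaw": 0},
    {"dp": [0,0,3],"roll": 0,"jaw": 0},
    {"dp": [0,0,3],"roll": 0,"jaw": 0}
  ]
}}

```text
time_s: 24.22
tcp_pos: [0.5922, -0.3221, 0.0857]
eef_rot: [-180.0, 0.1, -174.8]
contact_force: [0.6, 0.5, 4.1]
gripper_width: 0.0005
gripper_force: 2.0
```

{"api": "send_rows", "payload": {
  "steps": [
    {"dp": [0,0,1],"roll": 0,"jaw": 0},
    {"dp": [0,0,2],"roll": 0,"jaw": 0},
    {"dp": [0,0,2],"roll": 0,"jaw": 0}
  ]
}}

```text
time_s: 24.6
tcp_pos: [0.5926, -0.3219, 0.0836]
eef_rot: [-180.0, 0.1, -174.8]
contact_force: [2.0, 1.3, 3.2]
gripper_width: 0.0001
gripper_force: 1.9
```

{"api": "send_rows", "payload": {
  "steps": [
    {"dp": [0,0,1],"roll": 0,"jaw": 0},
    {"dp": [0,0,2],"roll": 0,"jaw": 0},
    {"dp": [0,0,2],"roll": 0,"jaw": 0}
  ]
}}

```text
time_s: 24.98
tcp_pos: [0.5927, -0.322, 0.0814]
eef_rot: [-180.0, 0.1, -174.8]
contact_force: [3.1, 1.1, 4.0]
gripper_width: 0.0004
gripper_force: 1.9
```

{"api": "send_rows", "payload": {
  "steps": [
    {"dp": [0,0,1],"roll": 0,"jaw": 0},
    {"dp": [0,0,2],"roll": 0,"jaw": 0},
    {"dp": [0,0,2],"roll": 0,"jaw": 0}
  ]
}}

```text
time_s: 25.35
tcp_pos: [0.5908, -0.3218, 0.0783]
eef_rot: [180.0, -0.1, -174.8]
contact_force: [-0.7, 0.4, 1.6]
gripper_width: 0.0003
gripper_force: 0.6
```

{"api": "send_rows", "payload": {
  "steps": [
    {"dp": [0,0,1],"roll": 0,"jaw": 0},
    {"dp": [0,0,1.5],"roll": 0,"jaw": 0},
    {"dp": [0,0,1.5],"roll": 0,"jaw": 0}
  ]
}}

```text
time_s: 25.72
tcp_pos: [0.5909, -0.3219, 0.0771]
eef_rot: [180.0, -0.1, -174.8]
contact_force: [-0.4, 1.0, 0.1]
gripper_width: 0.0005
gripper_force: 0.3
```

The force dropped, so the ring has snapped over. I'll press a touch more to be sure, then lift off and look.

{"api": "send_rows", "payload": {
  "steps": [
    {"dp": [-1,0,1],"roll": 0,"jaw": 0},
    {"dp": [-1,0,1],"roll": 0,"jaw": 0},
    {"dp": [-3,0,-10],"roll": 0,"jaw": 0},
    {"dp": [-3,0,-50],"roll": 0,"jaw": 0},
    {"dp": [-3,0,-100],"roll": 0,"jaw": 0}
  ]
}}

```text
time_s: 26.35
tcp_pos: [0.5943, -0.3215, 0.1784]
eef_rot: [180.0, -0.1, -174.8]
contact_force: [1.2, -0.9, -0.0]
gripper_width: 0.0004
gripper_force: 0.0
```

{"api": "send_rows", "payload": {
  "steps": [
    {"dp": [-10,-50,-20],"roll": 0,"jaw": 0},
    {"dp": [-10,-100,-20],"roll": 0,"jaw": 0},
    {"dp": [-10,-130,-20],"roll": 0,"jaw": 0},
    {"dp": [-10,-130,-20],"roll": 0,"jaw": 0}
  ]
}}

```text
time_s: 26.85
tcp_pos: [0.6159, -0.4524, 0.1974]
eef_rot: [-180.0, -0.0, -174.9]
contact_force: [-0.1, 0.5, -0.4]
gripper_width: 0.0004
gripper_force: 0.0
```

```bash
python3 -c "
from h import *
b=cap('scene');c=cap('top');s=r.get_state();print(s['time_s'],s['tcp_pos'],s['contact_force'])
u,v=proj(b,[.55,-.33,.08])[0].astype(int)
X=cv2.resize(b['image'][v-25:v+25,u-25:u+25],None,fx=8,fy=8,interpolation=cv2.INTER_CUBIC)
u,v=proj(c,[.54,-.33,.08])[0].astype(int)
Y=cv2.resize(c['image'][v-25:v+25,u-25:u+25],None,fx=8,fy=8,interpolation=cv2.INTER_CUBIC)
cv2.imwrite('pics/k.png',np.hstack([X,Y]))"
```

```text
26.95 [ 0.6162489  -0.45031581  0.1977205 ] [ 0.40139802 -0.35942536  0.33969255]
```

View pics/k.png

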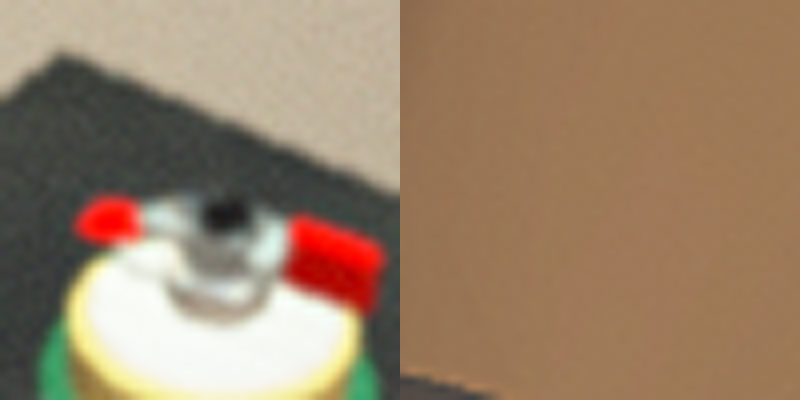

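The ring is down and staying there, with the tab beyond the nose at (110,220). I'll check that the pin didn't back out by comparing the plate's position with the picture taken before the press.

```bash
python3 -c "
from h import *
import pickle
b0,_=pickle.load(open('i.pkl','rb'));b=cap('scene')
def reds(c):
    im=c['image'].astype(int);m=((im[...,2]-np.maximum(im[...,1],im[...,0]))>70).astype(np.uint8);u,v=proj(c,[.53,-.33,.08])[0].astype(int)
    M=np.zeros_like(m);M[v-25:v+20,u-25:u+25]=m[v-25:v+20,u-25:u+25]
    n,l,s,ce=cv2.connectedComponentsWithStats(M);print([(s[k,4],ce[k].round(2)) for k in range(1,n) if s[k,4]>8])
reds(b0);reds(b)
o=np.array([.5416,-.3266]);
for e in (-5,0,3):
  f=lambda t:proj(b,np.r_[o+(-.040+t)*np.array([.9959,.0906]),.077])[0]
  print(e,f(e/1000))"
```

```text
[(np.int32(51), array([310.69, 121.14])), (np.int32(108), array([329.06, 139.3 ]))]
[(np.int32(45), array([301.27, 134.18])), (np.int32(109), array([329.25, 139.38]))]
-5 [330.17159698 140.86873679]
0 [328.53966746 140.25226264]
3 [327.56355651 139.8836068 ]
```

```bash
python3 -c "
from plant import r
print(r.close_job())"
```

```text
the job is handed in; nothing more can be done
None
```

I pushed the pin home, snapped the ring under its end so that it stayed down, let go and handed the job in at about 27 s; the last picture put the pin within about 0.5 mm of home, but I got no verdict back.

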